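Release the battery cassette with the pin tool

ROBOT

A 6-joint arm with a two-finger parallel gripper is mounted at the origin on the work surface. World frame = base frame: x ahead of the robot, y to its left, z up, the work surface at z = 0. Lengths are in mm, angles in rad, forces in N, time in s.
With the tool pointing down it reaches from about 350 to 975 mm from the base axis. Payload 7.1 kg.
Tool frame: the origin (TCP) lies at the very end of the fingers, on their centre line; the grasp point (between the pads) lies 19 mm behind it (ctrl.pinch_z is the z of the grasp point in the tool frame, in mm); z points along the fingers, y is the direction in which the jaws open and shut (so a half turn about z gives the same grasp; the last joint's range is limited). The gripper opens to 88 mm and grips with 3 to 60 N. Pads are 20 mm wide; open, the fingers measure 115 mm over their backs; the gripper's body (75 mm by 178 mm) begins 61 mm behind the grasp point.
Start: joints at [1.222, 0.423, 1.63, -0, 1.089, -0.019], TCP at [202.377, 591.311, 222.675] pointing down, gripper open.
Joint ranges: [-3, 3], [-0.9, 2.11], [0.09, 2.58], [-1.31, 4.45], [0.11, 2.69], [-2.54, 2.54]. Speed limits (rad/s): [2.39, 2.39, 3.01, 3.14, 3.14, 3.14].

INTERFACE

Orientations are given as a rotation vector (axis times angle).
In Python, from workcell import get_obs, optics, ctrl gives the robot as it stands.
- The arm moves only by the shell command python3 -m jog 'ROWS'. ROWS is a JSON object of lists of equal length, an entry for each row: "delta_rot": the turn, a rotation vector about the tool's x, y, z in rad, a list of three; "translation": the shift along the tool's x, y, z in mm, a list of three; "hand": the opening, from -1 (shut) to 1 (fully open). In form: {"delta_rot": [[rx, ry, rz], ...], "translation": [[x, y, z], ...], "hand": [hand, ...]}. A call has 1 to 5 rows; each row is the pose to reach, as a shift and turn from the pose commanded when the call began, along the tool's axes at that moment; what a row does not reach only later rows make up. A row lasts 1/10 s, in which the tool goes at most 50 mm and 8.59 degrees, less where a joint would pass 70% of its speed; a pose out of reach is approached as far as the arm can. A call with a gripper value outside its range is refused whole. The fingers move at their own pace and stop on an object; the grip force is fixed at half the most. Time passes only in rows, so rows that repeat a pose let the fingers close. It gives the time, the measured TCP pose, the force and the opening at its end, in the units of the state.
- get_obs(): the state, without advancing time (a new reading comes with each control period).
- optics.get_image(name): name is "scene" or "top" or "wrist"; returns the picture (384x512x3 uint8, red, green, blue); there is no depth.
- optics.calibration(name): a dict with "intrinsics" (3x3 intrinsics, pixels), "cam_to_world" (4x4, takes a point from camera to world coordinates). Camera axes: x right, y up, looking along -z (the intrinsics and any distortion apply to the point x, -y, -z); pixel columns grow to the right and rows downward; lengths in mm; the calibration is good to about 2 mm. A picture is of the moment at which its call begins: read the wrist's pose just before it. calibration takes no time and is no camera call; for the wrist camera it gives the pose at the moment of the call.
- ctrl.close_job(): hands the job in, once; it reports no verdict.
The state is a dict: "t": time; "qpos": joint angles; "qvel": joint speeds; "joint_torque": joint torques, N m; "ee_pos": TCP position; "orientation": TCP orientation; "ft_force": force on the tool from outside, world axes, zero at the start; "moment": the same for the moment, N m; "width": finger opening in mm.
Only numpy, scipy, OpenCV 4.12 (cv2) and the standard library are available. Lean on these libraries where they do the work, as an engineer would, in place of code of your own. Each camera call takes 0.05 s, during which the arm holds its last target. There are 200 camera calls.

TASK

Take the yellow-handled pin tool from its blue stand, hold down the recessed red release button in the orange nose of the control unit's battery cassette with it, and, with the button held down, gently push the cassette out of the unit by about 45 mm, so that it stays locked out when you let the button up. Touch the cassette only with the pin, push lightly (about 10 newtons, never 18), leave the other things where they are, and finish by standing the pin tool back in its stand, fully seated.

Things in the scene. Friction and masses are not known exactly. Their poses are not given: they have to be found in the camera images.
- unit: Control unit, a grey aluminium box with an open green circuit board on top; 150 (x) by 110 (y) by 50 mm high, fixed to the bench. Origin: centre of its underside; z up. The battery cassette comes out along the unit's +x, from the middle of its +x face (75 mm from the origin); two black cable glands mark the opposite face.
- cassette: Battery cassette, axes parallel to the unit's. When home only its orange nose shows: 40 (x) by 50 (y) mm, its top 38 mm above the bench. Origin: centre of the mouth of the round pin hole in the nose's top; the hole is 12 mm wide with a 2 mm chamfer. Home, the origin is at (95, 0, 38) mm in the unit's frame. It slides level along the unit's +x, 52 mm to its stop; sliding takes about 3 N.
- out (a point): Point fixed in the unit's frame at (140, 0, 38) mm: a good place for the cassette's origin to be brought to (45 mm out). Three teeth in the tunnel catch the latch in turn, so the cassette moves only while the button is down (forcing it with the button half down jams it). Let up 38 mm or more out, the latch snaps up behind the last tooth and keeps the cassette out.
- release (a point): Centre of the pin hole's mouth, on the cassette (same point as its origin). The red release button, 10.6 mm across, is the hole's floor, 4 to 16 mm below the mouth (it differs from unit to unit and is not measured: feel for it). It yields 6.5 mm straight down against a spring (2.4 N at first, 8.9 N at the bottom), then is solid; the latch is free from 5.4 mm down. It rides with the cassette.
- pin: Pin tool, 97 mm long: a straight steel pin 7 mm in diameter and 42 mm long under a yellow handle 20 by 20 mm square and 55 mm long with a black band; 60 g. Origin: the middle of the pin's tip; z runs from the tip up to the handle, so the handle's foot lies at z = 42 mm and its top at 97; the handle's flat sides face its x and y. It starts standing upright in the stand.
- stand: Stand of the pin tool: blue block 64 by 64 by 45 mm high, fixed to the bench, with an 11 mm through hole upright in its middle (2.5 mm chamfer at the mouth). Origin: centre of its underside. With the tool seated the handle's foot rests on the block's top, so that the pin's tip is 3 mm above the bench.
- tray: Bystander: small blue open tray with four compartments, 64 by 64 by 30 mm; origin at the centre of its underside.
- driver: Bystander: red-handled screwdriver lying on the bench.
- spool: Bystander: grey ring-shaped spool lying flat, 60 mm across, 30 mm high; origin at the centre of its underside.
- spare: Bystander: a spare battery cassette lying loose beyond the unit, orange nose and yellow cells, about 145 by 50 by 33 mm; it has no pin hole and is not part of the job.
- bottle: Bystander: small white bottle with a red cap, 44 mm across, 110 mm high.
- board: Bystander: loose green circuit board, 100 by 70 mm, up to 14 mm high.

How it is judged:
By the outcome, as a careful person would: the job done as asked, in the order asked, and still so for the second after the job is handed in, with the robot touching nothing.
It also fails if it takes over 72 s, if anything falls off the work surface, if the arm or the gripper's body presses on something with over 40 N, if the wrist force passes 120 N, or if a joint passes its speed limit or range.

## Working session

There is one attempt and no reset: what is moved stays moved. The work goes in short steps, Python scripts to look and compute and a shell command to move; the robot and the scene stay as the last step left them, time stands still between calls to the robot, and variables do not carry over. Pictures are saved under pics/ and viewed, about 8 in all and at most 12, crops included, and the job is handed in when it is done.

```bash
mkdir -p pics; ls
python3 - <<'E'
from workcell import get_obs, optics, ctrl
import cv2,numpy as np
o=get_obs();print(o, ctrl.pinch_z)
for n in ("scene","top"):
    im=optics.get_image(n);cv2.imwrite(f"pics/{n}0.png",im[:,:,::-1]);c=optics.calibration(n);print(n,c)
a=cv2.imread("pics/scene0.png");b=cv2.imread("pics/top0.png")
cv2.imwrite("pics/t0.png",cv2.resize(b,(800,600)));cv2.imwrite("pics/s0.png",cv2.resize(a,(800,600)))
E
```

```text
pics
{'t': 0.0, 'qpos': array([ 1.22199206e+00,  4.23850467e-01,  1.63066664e+00, -5.28485571e-05,
        1.08861219e+00, -1.89913721e-02]), 'qvel': array([-0.00053201, -0.00040121, -0.0010643 , -0.00068458,  0.00098994,
        0.00014334]), 'joint_torque': array([ 2.50474513e-04, -5.44630623e+01, -2.73665124e+01,  6.43040333e-02,
        2.29159120e-02, -1.89994757e-04]), 'ee_pos': array([202.21238907, 590.80235594, 221.90487105]), 'orientation': array([-5.15647254e-01, -3.09874656e+00,  2.38632286e-03]), 'ft_force': array([-0.18649205,  0.11757565,  0.05842724]), 'moment': array([0.0129996 , 0.00609319, 0.02574284]), 'width': 87.85140970404453} -18.700000000000003
scene {'intrinsics': array([[443.93055836,   0.        , 262.68370605],
       [  0.        , 443.93055836, 192.53036983],
       [  0.        ,   0.        ,   1.        ]]), 'cam_to_world': array([[ 6.35028268e-01, -4.82508499e-01,  6.03261674e-01,
         1.32571200e+03],
       [ 7.72482744e-01,  3.99762691e-01, -4.93416863e-01,
        -5.89575404e+02],
       [-3.08368001e-03,  7.79342889e-01,  6.26590099e-01,
         7.80912459e+02],
       [ 0.00000000e+00,  0.00000000e+00,  0.00000000e+00,
         1.00000000e+00]])}
top {'intrinsics': array([[474.08720046,   0.        , 252.84161296],
       [  0.        , 474.08720046, 186.300093  ],
       [  0.        ,   0.        ,   1.        ]]), 'cam_to_world': array([[-3.57198592e-04,  9.92152853e-01, -1.25030350e-01,
         4.51376371e+02],
       [-9.99971228e-01, -1.30177490e-03, -7.47315646e-03,
        -3.19845688e+00],
       [-7.57727488e-03,  1.25024083e-01,  9.92124772e-01,
         1.25547916e+03],
       [ 0.00000000e+00,  0.00000000e+00,  0.00000000e+00,
         1.00000000e+00]])}
```

View pics/t0.png

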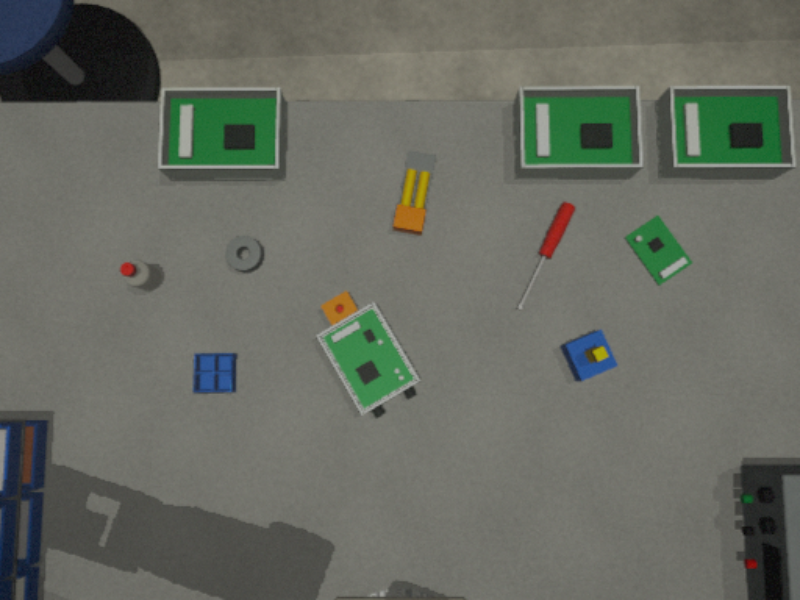

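View pics/s0.png

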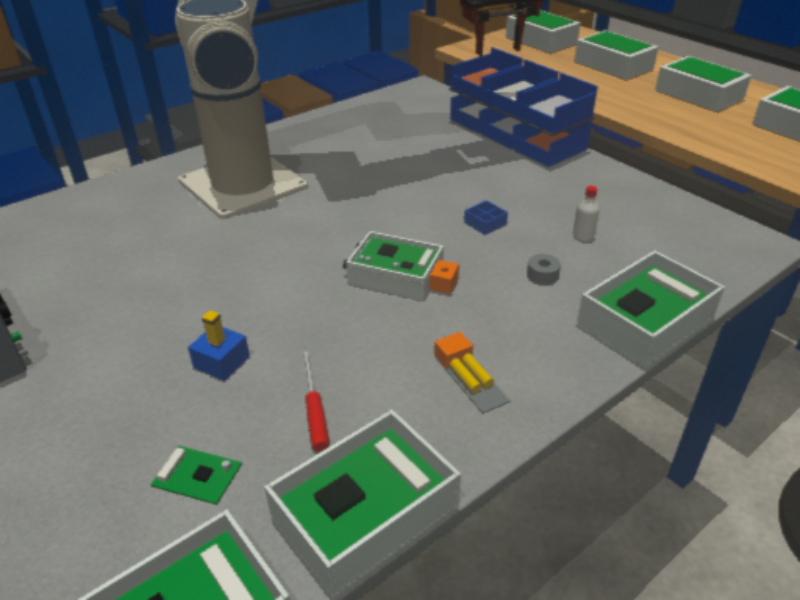

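Top view: yellow handle at (598,353) of the 800×600 image on the blue stand (590,356), unit at (368,358), orange nose (339,308) with hole. Scene view: handle (212,328), nose (445,275). Now the numbers.

```bash
cat > h.py <<'E'
import cv2,numpy as np
from workcell import get_obs,optics,ctrl
from scipy.spatial.transform import Rotation as R
def ray(c,u,v):
    K=c['intrinsics'];M=c['cam_to_world'];d=np.linalg.inv(K)@[u,v,1];d=M[:3,:3]@(d*[1,-1,-1]);return M[:3,3],d
def onz(c,u,v,z):
    p,d=ray(c,u,v);return p+d*(z-p[2])/d[2]
def proj(c,P):
    M=c['cam_to_world'];q=M[:3,:3].T@(np.array(P)-M[:3,3]);q=c['intrinsics']@(q*[1,-1,-1]);return q[:2]/q[2]
def mask(im,lo,hi):return cv2.inRange(cv2.cvtColor(im,cv2.COLOR_BGR2HSV),np.array(lo),np.array(hi))
def blobs(m,amin=20):
    n,l,s,c=cv2.connectedComponentsWithStats(m);return [(s[i,4],c[i],l==i) for i in np.argsort(-s[:,4]) if i>0 or False if s[i,4]>=amin and i>0]
def rect(mm):
    cs,_=cv2.findContours(mm.astype(np.uint8),0,2);c=max(cs,key=cv2.contourArea);return cv2.minAreaRect(c)
E
python3 - <<'E'
from h import *
for n in("top","scene"):
    im=cv2.imread(f"pics/{n}0.png");c=optics.calibration(n);print(n,"tcp px",proj(c,get_obs()['ee_pos']))
    for nm,lo,hi,z in(("yellow",(22,120,80),(33,255,255),100),("orange",(6,150,80),(18,255,255),38),("red",(0,150,50),(5,255,255),38),("green",(50,100,40),(80,255,255),50),("blue",(105,120,60),(125,255,255),45)):
        for a,ce,mm in blobs(mask(im,lo,hi),6)[:8]:
            p=onz(c,*ce,z)
            if 250<p[0]<800 and abs(p[1])<450:
                r=rect(mm);bp=np.array([onz(c,*q,z)[:2] for q in cv2.boxPoints(r)]).round(0).tolist()
                print(nm,a,ce.round(1),p.round(1),bp)
c=optics.calibration("wrist");print(c)
E
```

```text
top tcp px [-25.41550339 365.3614503 ]
yellow 153 [261.3 119.4] [765.5 -15.6 100. ] [[737.0, -2.0], [796.0, -13.0], [793.0, -29.0], [734.0, -18.0]]
yellow 153 [269.6 121. ] [761.3 -36.5 100. ] [[734.0, -23.0], [792.0, -34.0], [789.0, -50.0], [731.0, -39.0]]
yellow 66 [383.5 225.8] [ 500.  -311.5  100. ] [[504.0, -298.0], [513.0, -316.0], [496.0, -324.0], [487.0, -306.0]]
orange 286 [261.7 139.6] [728.2 -17.2  38. ] [[713.0, 11.0], [755.0, 3.0], [745.0, -45.0], [703.0, -37.0]]
orange 256 [216.6 196.6] [578.2  99.6  38. ] [[581.0, 130.0], [607.0, 88.0], [576.0, 69.0], [550.0, 111.0]]
red 309 [356.2 146.3] [ 709.7 -264.1   38. ] [[671.0, -231.0], [758.0, -276.0], [748.0, -296.0], [661.0, -251.0]]
red 10 [217.  197.2] [576.6  98.5  38. ] [[580.0, 101.0], [580.0, 96.0], [572.0, 96.0], [572.0, 101.0]]
green 1529 [236.  229.5] [493.   48.6  50. ] [[529.0, 124.0], [575.0, 44.0], [462.0, -23.0], [416.0, 57.0]]
green 777 [420.3 158.5] [ 674.9 -425.3   50. ] [[693.0, -373.0], [732.0, -429.0], [651.0, -481.0], [613.0, -426.0]]
blue 575 [136.8 238.2] [471.2 301.   45. ] [[502.0, 335.0], [502.0, 2
[... 916 characters left out ...]
0.0, -343.0], [488.0, -261.0], [596.0, -301.0], [568.0, -377.0]]
blue 344 [310.7 138.1] [503.5 277.2  45. ] [[482.0, 231.0], [427.0, 321.0], [523.0, 322.0], [571.0, 235.0]]
{'intrinsics': array([[266.43018224,   0.        , 251.42341496],
       [  0.        , 266.43018224, 192.01137846],
       [  0.        ,   0.        ,   1.        ]]), 'cam_to_world': array([[ 3.23282399e-01, -9.08871809e-01, -2.63515702e-01,
         1.29931428e+02],
       [ 9.46301747e-01,  3.10135196e-01,  9.12642493e-02,
         6.15382993e+02],
       [-1.22200937e-03, -2.78869495e-01,  9.60328231e-01,
         3.83707528e+02],
       [ 0.00000000e+00,  0.00000000e+00,  0.00000000e+00,
         1.00000000e+00]])}
```

```bash
python3 -m jog '{"delta_rot":[[0,0,0.148],[0,0,0.296],[0,0,0.444],[0,0,0.592],[0,0,0.74]],"translation":[[-30,-40,0],[-60,-80,0],[-90,-120,0],[-120,-160,0],[-150,-200,0]],"hand":[1,1,1,1,1]}'
cat > go.py <<'E'
import sys;from h import *
o=get_obs();M=R.from_rotvec(o['orientation'])
t=np.array(eval(sys.argv[1]),float);yaw=float(sys.argv[2]) if len(sys.argv)>2 else None
print("t",round(o['t'],2),"p",o['ee_pos'].round(1),"F",o['ft_force'].round(1),"w",round(o['width'],1),"q6",o['qpos'][5].round(2))
print("tool d",M.inv().apply(t-o['ee_pos']).round(1))
y=M.as_matrix()[:,1];print("tilt z",M.as_matrix()[:,2].round(3),"y yaw",np.degrees(np.arctan2(y[1],y[0])).round(2))
if yaw is not None:
    G=np.array([[np.sin(np.radians(yaw)),np.cos(np.radians(yaw)),0],[-np.cos(np.radians(yaw)),np.sin(np.radians(yaw)),0],[0,0,-1]])
    print("rot",(M.inv()*R.from_matrix(G)).as_rotvec().round(3))
E
python3 go.py "[497,-309,215]" 26
```

```text
t: 0.6
ee_pos: [279.5, 351.5, 222.4]
orientation: [1.609, 2.698, -0.001]
ft_force: [0.8, 0.3, -0.2]
width: 87.8
t 0.6 p [279.5 351.5 222.4] F [ 0.8  0.3 -0.2] w 87.8 q6 0.38
tool d [-684.5 -122.8    7.6]
tilt z [-0. -0. -1.] y yaw 28.4Traceback (most recent call last):
  File "go.py", line 9, in <module>
    print("rot",(M.inv()*R.from_matrix(G)).as_rotvec().round(3))
                         ~~~~~~~~~~~~~^^^
  File "scipy/spatial/transform/_rotation.pyx", line 1143, in scipy.spatial.transform._rotation.Rotation.from_matrix
ValueError: Non-positive determinant (left-handed or null coordinate frame) in rotation matrix 0: [[ 0.43837115  0.89879405  0.        ]
 [-0.89879405  0.43837115  0.        ]
 [ 0.          0.         -1.        ]].
```

```bash
sed -i 's/G=.*/yr=np.radians(yaw);s,c=np.sin(yr),np.cos(yr);G=np.array([[-s,c,0],[c,s,0],[0,0,-1]])/' go.py
python3 -m jog '{"delta_rot":[[0,0,0],[0,0,0],[0,0,0],[0,0,0],[0,0,0]],"translation":[[-49,-9,0],[-98,-18,0],[-147,-27,0],[-196,-36,0],[-245,-45,0]],"hand":[1,1,1,1,1]}'
python3 -m jog '{"delta_rot":[[0,0,0],[0,0,0],[0,0,0],[0,0,0],[0,0,0]],"translation":[[-49,-9,0],[-98,-18,0],[-147,-27,0],[-196,-36,0],[-245,-45,0]],"hand":[1,1,1,1,1]}'
python3 -m jog '{"delta_rot":[[0,0,0],[0,0,0],[0,0,0],[0,0,0.02],[0,0,0.04]],"translation":[[-49,-9,0],[-98,-18,0],[-147,-27,5],[-190,-34,5],[-192,-34,7]],"hand":[1,1,1,1,1]}'
python3 go.py "[497,-309,215]" 26
python3 - <<'E'
from h import *
c=optics.calibration("wrist");im=optics.get_image("wrist")[:,:,::-1].copy();cv2.imwrite("pics/w1.png",im)
print(get_obs()['qvel'].round(3))
for nm,lo,hi,z in(("yellow",(22,120,80),(33,255,255),100),("blue",(105,120,60),(125,255,255),45)):
    for a,ce,mm in blobs(mask(im,lo,hi),50)[:3]:
        r=rect(mm);print(nm,a,ce.round(1),onz(c,*ce,z).round(1),np.array([onz(c,*q,z)[:2] for q in cv2.boxPoints(r)]).round(1).tolist(),cv2.boxPoints(r).round().tolist())
cv2.imwrite("pics/w1b.png",cv2.resize(im,(800,600)))
E
```

```text
t: 1.1
ee_pos: [357.8, 115.1, 222.8]
orientation: [1.601, 2.703, 0.0]
ft_force: [1.4, 0.4, -0.6]
width: 87.6
t: 1.6
ee_pos: [436.0, -121.7, 222.6]
orientation: [-1.602, -2.702, -0.0]
ft_force: [0.6, 0.8, 0.4]
width: 87.8
t: 2.1
ee_pos: [499.7, -308.8, 215.4]
orientation: [1.66, 2.665, -0.001]
ft_force: [-0.2, 0.2, 0.2]
width: 87.7
t 2.1 p [ 499.7 -308.8  215.4] F [-0.2  0.2  0.2] w 87.7 q6 -1.03
tool d [ 1.  -2.5  0.4]
tilt z [ 0.002 -0.002 -1.   ] y yaw 26.17
rot [0.001 0.002 0.003]
[ 0.039 -0.036  0.069  0.008  0.012 -0.026]
yellow 320 [249.4 188.6] [ 498.  -310.4  100. ] [[485.8, -305.9], [502.1, -297.9], [510.6, -314.9], [494.0, -323.1]] [[241.0, 180.0], [258.0, 180.0], [258.0, 197.0], [241.0, 197.0]]
yellow 108 [249.5 175.1] [ 491.6 -297.1  100. ] [[483.0, -297.6], [497.2, -290.5], [500.1, -296.4], [485.8, -303.4]] [[242.0, 172.0], [257.0, 172.0], [257.0, 178.0], [242.0, 178.0]]
blue 2092 [249.8 172.8] [ 495.7 -305.4   45. ] [[479.9, -353.5], [455.3, -289.7], [513.1, -265.6], [541.2, -328.3]] [[223.0, 200.0], [226.0, 148.0], [276.0, 151.0], [273.0, 203.0]]
```

View pics/w1b.png

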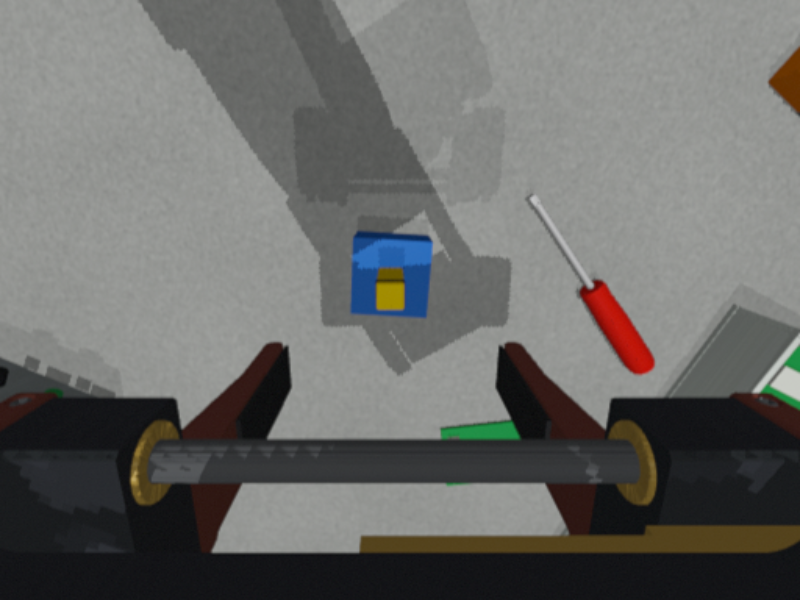

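Wrist view: handle top at (390,295) of the 800×600 image, well aligned with the jaws, stand under it clear, driver tip (530,200) out of the fingers' way. Position agrees with the top view (498–500, −311). Descend and grasp.

```bash
python3 -m jog '{"delta_rot":[[0,0,0],[0,0,0],[0,0,0],[0,0,0],[0,0,0]],"translation":[[-1.5,-1.5,40],[-1.5,-1.5,80],[-1.5,-1.5,120],[-1.5,-1.5,155],[-1.5,-1.5,166]],"hand":[1,1,1,1,1]}'
python3 -m jog '{"delta_rot":[[0,0,0],[0,0,0],[0,0,0],[0,0,0],[0,0,0]],"translation":[[0,0,0],[0,0,0],[0,0,0],[0,0,0],[0,0,0]],"hand":[0.5,0,-0.4,-0.7,-0.7]}'
python3 -m jog '{"delta_rot":[[0,0,0],[0,0,0],[0,0,0]],"translation":[[0,0,0],[0,0,0],[0,0,0]],"hand":[-1,-1,-1]}'
python3 go.py "[499,-310.8,49]" 26
```

```text
t: 2.65
ee_pos: [495.0, -303.3, 46.4]
orientation: [-1.65, -2.665, -0.0]
ft_force: [-0.1, -0.1, -0.3]
width: 88.3
t: 3.15
ee_pos: [498.2, -306.6, 50.9]
orientation: [1.654, 2.668, -0.0]
ft_force: [0.1, 0.5, -0.4]
width: 51.1
t: 3.45
ee_pos: [497.6, -306.3, 49.7]
orientation: [1.655, 2.67, -0.0]
ft_force: [-0.1, 0.3, -1.2]
width: 27.1
t 3.45 p [ 497.6 -306.3   49.7] F [-0.1  0.3 -1.2] w 27.1 q6 -1.03
tool d [-4.6 -0.8  0.7]
tilt z [ 0. -0. -1.] y yaw 26.41
rot [0.    0.    0.007]
```

```bash
python3 -m jog '{"delta_rot":[[0,0,0],[0,0,0],[0,0,0],[0,0,0]],"translation":[[-1,0,0],[-4,-0.5,0],[-4,-0.5,0],[-4,-0.5,0]],"hand":[-0.3,-0.3,-0.3,-0.3]}'; python3 go.py "[499,-310.8,49]" 26;python3 go.py "[499,-310.8,49]" 26
python3 -m jog '{"delta_rot":[[0,0,0],[0,0,0],[0,0,0],[0,0,0],[0,0,0]],"translation":[[0,0,0],[0,0,0],[0,0,0],[0,0,0],[0,0,0]],"hand":[-1,-1,-1,-1,-1]}'; python3 go.py "[499,-310.8,49]" 26
```

```text
t: 3.85
ee_pos: [499.0, -310.2, 49.6]
orientation: [-1.655, -2.67, 0.0]
ft_force: [-0.1, 0.3, -0.0]
width: 30.6
t 3.85 p [ 499.  -310.2   49.6] F [-0.1  0.3 -0. ] w 30.6 q6 -1.04
tool d [-0.6 -0.3  0.6]
tilt z [-0.  0. -1.] y yaw 26.4
rot [-0.    -0.     0.007]
t 3.85 p [ 499.  -310.2   49.6] F [-0.1  0.3 -0. ] w 30.6 q6 -1.04
tool d [-0.6 -0.3  0.6]
tilt z [-0.  0. -1.] y yaw 26.4
rot [-0.    -0.     0.007]
t: 4.35
ee_pos: [498.9, -310.0, 49.6]
orientation: [-1.655, -2.67, -0.0]
ft_force: [-0.8, -0.0, -0.7]
width: 20.1
t 4.35 p [ 498.9 -310.    49.6] F [-0.8 -0.  -0.7] w 20.1 q6 -1.04
tool d [-0.8 -0.3  0.6]
tilt z [-0.  0. -1.] y yaw 26.41
rot [-0.    -0.     0.007]
```

```bash
python3 -m jog '{"delta_rot":[[0,0,0],[0,0,0],[0,0,0],[0,0,0],[0,0,0]],"translation":[[0,0,-15],[0,0,-40],[0,0,-75],[0,0,-110],[0,0,-120]],"hand":[-1,-1,-1,-1,-1]}'
python3 -m jog '{"delta_rot":[[0,0,0],[0,0,0],[0,0,0],[0,0,0],[0,0,-0.02]],"translation":[[20,15,-8],[56,42,-10],[92,69,-10],[128,96,-10],[164,123,-10]],"hand":[-1,-1,-1,-1,-1]}'
python3 go.py "[575,97.5,180]" 30.5
```

```text
t: 4.85
ee_pos: [500.9, -311.3, 174.5]
orientation: [1.651, 2.664, -0.0]
ft_force: [0.1, -0.9, -1.1]
width: 19.7
t: 5.35
ee_pos: [535.9, -106.8, 179.6]
orientation: [-1.629, -2.686, 0.0]
ft_force: [0.4, -0.2, -0.9]
width: 19.8
t 5.35 p [ 535.9 -106.8  179.6] F [ 0.4 -0.2 -0.9] w 19.8 q6 -0.7
tool d [163.  129.2  -0.4]
tilt z [-0.  0. -1.] y yaw 27.55
rot [-0.    -0.    -0.052]
```

```bash
python3 -m jog '{"delta_rot":[[0,0,-0.02],[0,0,-0.03],[0,0,-0.04],[0,0,-0.052],[0,0,-0.052]],"translation":[[36,28,0],[74,58,0],[112,88,0],[148,117,0],[163,129,0]],"hand":[-1,-1,-1,-1,-1]}'
python3 -m jog '{"delta_rot":[[0,0,0],[0,0,0],[0,0,0]],"translation":[[0,0,0],[0,0,0],[0,0,0]],"hand":[-1,-1,-1]}'
python3 go.py "[575,97.5,180]" 30.5
python3 - <<'E'
from h import *
c=optics.calibration("wrist");im=optics.get_image("wrist")[:,:,::-1].copy();cv2.imwrite("pics/w2.png",im)
for nm,lo,hi,z in(("orange",(6,150,60),(18,255,255),38),("red",(0,150,40),(5,255,255),28),("green",(50,100,40),(80,255,255),50)):
    for a,ce,mm in blobs(mask(im,lo,hi),20)[:4]:
        r=rect(mm);print(nm,a,ce.round(1),onz(c,*ce,z).round(1),np.array([onz(c,*q,z)[:2] for q in cv2.boxPoints(r)]).round(1).tolist())
o=get_obs();print(proj(c,o['ee_pos']+[0,0,-46.6]))
cv2.imwrite("pics/w2b.png",cv2.resize(im,(800,600)))
E
```

```text
t: 5.85
ee_pos: [575.2, 99.4, 179.6]
orientation: [-1.554, -2.73, -0.001]
ft_force: [0.2, -1.0, -1.2]
width: 19.9
t: 6.15
ee_pos: [574.6, 94.6, 179.4]
orientation: [-1.559, -2.727, 0.001]
ft_force: [-0.6, 0.2, -1.0]
width: 19.7
t 6.15 p [574.6  94.6 179.4] F [-0.6  0.2 -1. ] w 19.7 q6 -0.39
tool d [ 2.3  1.8 -0.6]
tilt z [-0.001 -0.    -1.   ] y yaw 30.48
rot [-0.001 -0.    -0.   ]
orange 1454 [255.4 176.9] [575.1 102.4  38. ] [[545.0, 114.3], [578.4, 133.9], [606.0, 89.2], [571.1, 68.6]]
red 45 [255.1 177.9] [576.8  99.3  28. ] [[571.2, 97.5], [576.1, 105.3], [582.6, 101.1], [577.6, 93.3]]
red 37 [469.7 257.4] [875.2 150.6  28. ] [[872.4, 140.0], [868.0, 158.8], [878.3, 158.9], [882.8, 140.0]]
green 7443 [170.8 177.6] [492.3  55.8  50. ] [[417.5, 61.1], [529.6, 127.2], [574.2, 47.8], [452.1, -24.1]]
green 328 [505.1 207.9] [841.5 219.9  50. ] [[813.8, 228.6], [831.4, 239.0], [861.4, 209.7], [843.1, 199.0]]
[251.75347523 210.3601053 ]
```

View pics/w2b.png

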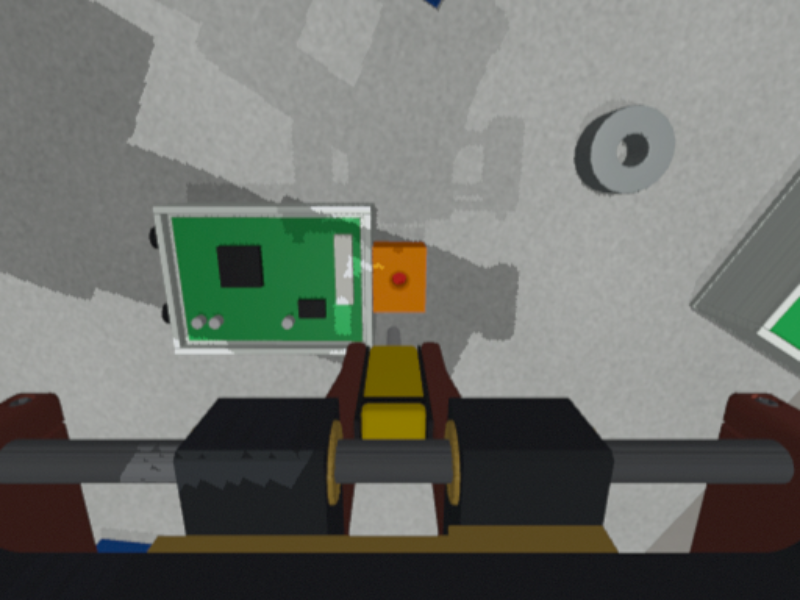

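Pin seen at (393,330), where its tip is predicted — held straight; hole with red button at (399,280), nose (373–425, 248–312). Hole estimate ≈ (576.4, 99.8). Move to just above it and check.

```bash
python3 -m jog '{"delta_rot":[[0,0,0],[0,0,0],[0,0,0],[0,0,0],[0,0,0]],"translation":[[2,2,30],[3.6,4.2,60],[3.6,4.2,80],[3.6,4.2,84],[3.6,4.2,84]],"hand":[-1,-1,-1,-1,-1]}'
python3 -m jog '{"delta_rot":[[0,0,0],[0,0,0],[0,0,0]],"translation":[[0,0,0],[0,0,0],[0,0,0]],"hand":[-1,-1,-1]}'
python3 go.py "[576.4,99.8,95]" 30.5
python3 - <<'E'
from h import *
ims=[]
for n in("wrist","top","scene"):
    c=optics.calibration(n);im=optics.get_image(n)[:,:,::-1].copy();cv2.imwrite(f"pics/{n}3.png",im)
    p=get_obs()['ee_pos']+[0,0,-46.6];u,v=proj(c,p);print(n,u,v,proj(c,[576.4,99.8,38]))
    for a,ce,mm in blobs(mask(im,(0,150,40),(5,255,255)),4)[:4]: print("red",a,ce.round(1),onz(c,*ce,28).round(1))
    if n!="top": ims.append(cv2.resize(cv2.getRectSubPix(im,(64,80),(float(u),float(v))),(384,480),interpolation=cv2.INTER_CUBIC))
cv2.imwrite("pics/c3.png",np.hstack(ims))
E
```

```text
t: 6.7
ee_pos: [576.6, 100.0, 95.3]
orientation: [-1.559, -2.726, 0.001]
ft_force: [0.1, 0.2, -0.6]
width: 19.5
t: 7.0
ee_pos: [577.6, 101.0, 96.8]
orientation: [1.557, 2.727, 0.002]
ft_force: [0.8, -0.7, -1.3]
width: 19.6
t 7.0 p [577.6 101.   96.8] F [ 0.8 -0.7 -1.3] w 19.6 q6 -0.38
tool d [-0.4 -1.6  1.8]
tilt z [ 0.002  0.    -1.   ] y yaw 30.54
rot [0.002 0.001 0.001]
wrist 251.47507863730152 209.78150996910608 [249.68719362 205.65166954]
red 74 [249.4 202.8] [576.5  99.   28. ]
red 9 [  9.  254.3] [403.4 -63.7  28. ]
red 7 [508.  263.1] [826.3 173.9  28. ]
red 6 [ 28.5 253. ] [419.1 -52.8  28. ]
top 215.6420799185398 196.44016099836068 [216.5133069  197.26102743]
red 307 [356.3 146.3] [ 711.8 -266.4   28. ]
red 59 [ 81.2 171.7] [645.2 457.   28. ]
red 40 [480.5 360.6] [ 168.6 -559.6   28. ]
scene 284.13342438296684 168.62371990808043 [283.50472221 172.00400671]
red 355 [202.4 269.4] [ 726.3 -273.8   28. ]
red 31 [378.1 121.5] [554. 546.  28.]
```

View pics/c3.png

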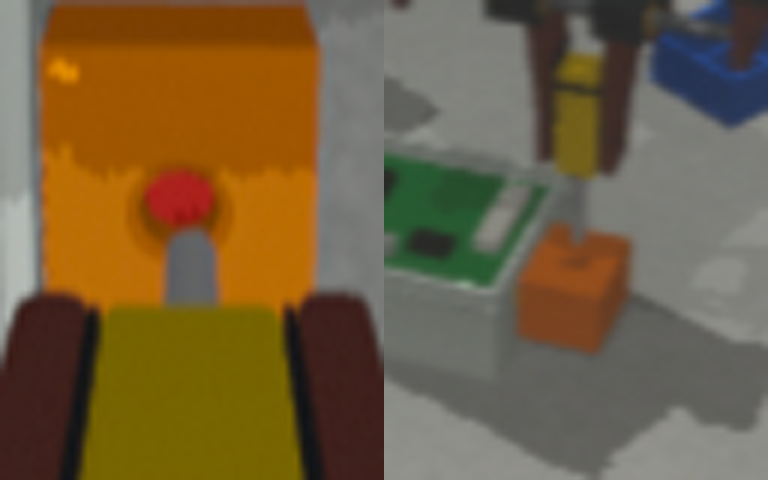

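```bash
python3 - <<'E'
from h import *
c=optics.calibration("wrist")
for v in(177.3,203.6):
    print(onz(c,249.5,v,38).round(1))
for u in(226.5,272.3): print(onz(c,u,195,38).round(1))
print(get_obs()['ee_pos'].round(1))
E
python3 go.py "[575.7,100.9,90]" 30.5
```

```text
[562.8 121.8  38. ]
[574.7 101.6  38. ]
[553.7  98.2  38. ]
[587.7 118.3  38. ]
[577.2 101.1  96.2]
t 7.15 p [577.2 101.1  96.2] F [-0.1  0.7  0.2] w 20.1 q6 -0.38
tool d [ 0.6 -1.4  6.2]
tilt z [ 0.001  0.    -1.   ] y yaw 30.54
rot [0.001 0.    0.001]
```

```bash
python3 -m jog '{"delta_rot":[[0,0,0],[0,0,0],[0,0,0],[0,0,0],[0,0,0]],"translation":[[0.6,-1.8,0],[0.6,-1.8,4],[0.6,-1.8,8],[0.6,-1.8,10],[0.6,-1.8,10]],"hand":[-1,-1,-1,-1,-1]}'
python3 -m jog '{"delta_rot":[[0,0,0],[0,0,0],[0,0,0]],"translation":[[0,0,1],[0,0,2],[0,0,2]],"hand":[-1,-1,-1]}'
python3 -m jog '{"delta_rot":[[0,0,0],[0,0,0],[0,0,0]],"translation":[[0,0,1],[0,0,2],[0,0,2]],"hand":[-1,-1,-1]}'
python3 go.py "[575.3,100.7,78]" 30.5
```

```text
t: 7.65
ee_pos: [574.7, 100.5, 85.1]
orientation: [-1.558, -2.727, 0.001]
ft_force: [0.1, -0.5, -1.3]
width: 19.4
t: 7.95
ee_pos: [575.0, 100.6, 83.6]
orientation: [-1.558, -2.728, 0.0]
ft_force: [-0.6, 0.6, -0.5]
width: 19.7
t: 8.25
ee_pos: [575.0, 100.6, 81.6]
orientation: [-1.558, -2.728, 0.0]
ft_force: [0.3, -0.4, -0.9]
width: 20.0
t 8.25 p [575.  100.6  81.6] F [ 0.3 -0.4 -0.9] w 20.0 q6 -0.38
tool d [-0.1  0.3  3.6]
tilt z [-0. -0. -1.] y yaw 30.54
rot [-0.    -0.     0.001]
```

```bash
for i in 1 2; do :; done
python3 -m jog '{"delta_rot":[[0,0,0],[0,0,0]],"translation":[[0,0,1],[0,0,1]],"hand":[-1,-1]}'
python3 -m jog '{"delta_rot":[[0,0,0],[0,0,0]],"translation":[[0,0,1],[0,0,1]],"hand":[-1,-1]}'
python3 -m jog '{"delta_rot":[[0,0,0],[0,0,0]],"translation":[[0,0,1],[0,0,1]],"hand":[-1,-1]}'
```

```text
t: 8.45
ee_pos: [575.0, 100.6, 80.6]
orientation: [-1.558, -2.728, 0.0]
ft_force: [-0.1, -0.4, -1.3]
width: 19.8
t: 8.65
ee_pos: [575.0, 100.6, 79.6]
orientation: [-1.558, -2.728, 0.0]
ft_force: [0.3, 0.1, -1.3]
width: 19.7
t: 8.85
ee_pos: [575.0, 100.5, 78.6]
orientation: [-1.558, -2.728, 0.0]
ft_force: [0.3, 0.6, -0.7]
width: 19.7
```

```bash
python3 -m jog '{"delta_rot":[[0,0,0],[0,0,0]],"translation":[[0,0,1],[0,0,1]],"hand":[-1,-1]}'
python3 -m jog '{"delta_rot":[[0,0,0],[0,0,0]],"translation":[[0,0,1],[0,0,1]],"hand":[-1,-1]}'
```

```text
t: 9.05
ee_pos: [575.0, 100.6, 77.6]
orientation: [-1.558, -2.728, 0.0]
ft_force: [-0.2, -0.1, -1.1]
width: 19.7
t: 9.25
ee_pos: [575.0, 100.6, 76.5]
orientation: [-1.558, -2.728, 0.0]
ft_force: [0.3, -0.4, -0.5]
width: 19.9
```

```bash
python3 -m jog '{"delta_rot":[[0,0,0],[0,0,0]],"translation":[[0,0,1],[0,0,1]],"hand":[-1,-1]}'|sed -n '2p;4p'
python3 -m jog '{"delta_rot":[[0,0,0],[0,0,0]],"translation":[[0,0,1],[0,0,1]],"hand":[-1,-1]}'|sed -n '2p;4p'
python3 -m jog '{"delta_rot":[[0,0,0],[0,0,0]],"translation":[[0,0,1],[0,0,1]],"hand":[-1,-1]}'|sed -n '2p;4p'
```

```text
ee_pos: [575.0, 100.6, 75.6]
ft_force: [0.1, 1.0, -1.0]
ee_pos: [575.1, 100.6, 74.8]
ft_force: [-0.5, -0.2, 1.4]
ee_pos: [575.2, 100.6, 73.8]
ft_force: [-1.1, -0.5, 2.8]
```

```bash
python3 -m jog '{"delta_rot":[[0,0,0],[0,0,0],[0,0,0]],"translation":[[0,0,1.5],[0,0,3],[0,0,3]],"hand":[-1,-1,-1]}'|sed -n '2p;4p'
python3 -m jog '{"delta_rot":[[0,0,0],[0,0,0]],"translation":[[0,0,1],[0,0,1]],"hand":[-1,-1]}'|sed -n '2p;4p'
python3 -m jog '{"delta_rot":[[0,0,0],[0,0,0]],"translation":[[0,0,0.5],[0,0,0.5]],"hand":[-1,-1]}'|sed -n '2p;4p'; python3 go.py "[614,123.5,69]" 30.5
```

```text
ee_pos: [575.2, 100.6, 70.7]
ft_force: [-1.3, -0.2, 5.7]
ee_pos: [575.2, 100.6, 69.9]
ft_force: [-2.2, -0.6, 6.8]
ee_pos: [575.2, 100.6, 69.5]
ft_force: [-1.1, -0.3, 6.6]
t 10.55 p [575.2 100.6  69.5] F [-1.1 -0.3  6.6] w 19.9 q6 -0.38
tool d [ 0.  45.   0.5]
tilt z [ 0.  0. -1.] y yaw 30.54
rot [0.    0.    0.001]
```

```bash
python3 -m jog '{"delta_rot":[[0,0,0],[0,0,0]],"translation":[[0,0,0.6],[0,0,0.6]],"hand":[-1,-1]}'|sed -n '2p;4p'
python3 -m jog '{"delta_rot":[[0,0,0],[0,0,0]],"translation":[[0,0,0.5],[0,0,0.5]],"hand":[-1,-1]}'|sed -n '2p;4p'
python3 -c "
from h import *
print(np.mean([ (optics.get_image('top'),get_obs()['ft_force'])[1] for _ in range(5)],axis=0),get_obs()['ee_pos'])"
```

```text
ee_pos: [575.2, 100.6, 68.9]
ft_force: [-2.4, 0.1, 7.8]
ee_pos: [575.2, 100.6, 68.5]
ft_force: [-1.3, -0.5, 7.9]
[-1.98031160e+00 -1.86208360e-03  7.42026067e+00] [575.21867459 100.59776989  68.53934406]
```

```bash
python3 -m jog '{"delta_rot":[[0,0,0],[0,0,0]],"translation":[[0,0,0.5],[0,0,0.5]],"hand":[-1,-1]}'|sed -n '2p;4p'
python3 -m jog '{"delta_rot":[[0,0,0],[0,0,0]],"translation":[[0,1,0],[0,2,0]],"hand":[-1,-1]}'|sed -n '2p;4p'
python3 -m jog '{"delta_rot":[[0,0,0],[0,0,0]],"translation":[[0,0.7,0],[0,1.5,0]],"hand":[-1,-1]}'|sed -n '2p;4p'
```

```text
ee_pos: [575.3, 100.6, 68.2]
ft_force: [-2.4, -0.2, 8.8]
ee_pos: [576.9, 101.6, 68.2]
ft_force: [-3.1, 0.0, 8.9]
ee_pos: [578.2, 102.4, 68.2]
ft_force: [-2.4, -0.4, 10.3]
```

```bash
python3 -m jog '{"delta_rot":[[0,0,0],[0,0,0],[0,0,0]],"translation":[[0,1.5,0],[0,3,0],[0,4,0]],"hand":[-1,-1,-1]}'|sed -n '2p;4p'
python3 -m jog '{"delta_rot":[[0,0,0],[0,0,0],[0,0,0]],"translation":[[0,1.5,0],[0,3,0],[0,4,0]],"hand":[-1,-1,-1]}'|sed -n '2p;4p'
python3 - <<'E'
from h import *
c=optics.calibration("scene");im=optics.get_image("scene")[:,:,::-1].copy()
for a,ce,mm in blobs(mask(im,(6,150,60),(18,255,255)),100)[:4]: print(a,ce.round(1),onz(c,*ce,38).round(1))
im=cv2.imread("pics/scene3.png")
for a,ce,mm in blobs(mask(im,(6,150,60),(18,255,255)),100)[:4]: print("before",a,ce.round(1),onz(c,*ce,38).round(1))
E
```

```text
ee_pos: [581.7, 104.4, 68.2]
ft_force: [-3.1, -0.2, 9.1]
ee_pos: [585.2, 106.4, 68.2]
ft_force: [-3.4, -1.3, 9.7]
329 [289.2 222.4] [742.8 -28.9  38. ]
278 [287.4 177.7] [603.5  90.2  38. ]
before 328 [289.2 222.4] [742.8 -28.8  38. ]
before 281 [283.6 176.8] [593.5  84.9  38. ]
```

```bash
python3 -m jog '{"delta_rot":[[0,0,0],[0,0,0],[0,0,0],[0,0,0],[0,0,0]],"translation":[[0,1.5,0],[0,3.5,0],[0,5.5,0],[0,7.5,0],[0,9.5,0]],"hand":[-1,-1,-1,-1,-1]}'|sed -n '2p;4p'
python3 -m jog '{"delta_rot":[[0,0,0],[0,0,0],[0,0,0],[0,0,0],[0,0,0]],"translation":[[0,2,0],[0,4,0],[0,6,0],[0,8,0],[0,10,0]],"hand":[-1,-1,-1,-1,-1]}'|sed -n '2p;4p'
python3 go.py "[614.5,124,68.2]" 30.5
```

```text
ee_pos: [593.3, 111.2, 68.2]
ft_force: [-3.3, -1.3, 9.9]
ee_pos: [602.0, 116.3, 68.2]
ft_force: [-1.7, -0.4, 9.6]
t 13.45 p [602.  116.3  68.2] F [-1.7 -0.4  9.6] w 19.7 q6 -0.36
tool d [ 0.3 14.7  0. ]
tilt z [ 0. -0. -1.] y yaw 30.54
rot [0.    0.    0.001]
```

```bash
python3 -m jog '{"delta_rot":[[0,0,0],[0,0,0],[0,0,0],[0,0,0],[0,0,0]],"translation":[[0,2,0],[0,4,0],[0,6,0],[0,8,0],[0,10,0]],"hand":[-1,-1,-1,-1,-1]}'|sed -n '2p;4p'
python3 -m jog '{"delta_rot":[[0,0,0],[0,0,0],[0,0,0],[0,0,0]],"translation":[[0,2,0],[0,4,0],[0,4.5,0],[0,4.5,0]],"hand":[-1,-1,-1,-1]}'|sed -n '2p;4p'
python3 go.py "[614.5,124,68.2]" 30.5
python3 - <<'E'
from h import *
for n in("scene","top"):
    c=optics.calibration(n);im=optics.get_image(n)[:,:,::-1].copy();cv2.imwrite(f"pics/{n}4.png",im)
    for f in(im,cv2.imread(f"pics/{n}3.png")):
        for a,ce,mm in blobs(mask(f,(6,150,60),(18,255,255)),100)[:4]: print(n,a,ce.round(1),onz(c,*ce,38).round(1))
a=cv2.imread("pics/scene4.png")[110:230,220:380]
cv2.imwrite("pics/c4.png",cv2.resize(a,(800,600),interpolation=cv2.INTER_CUBIC))
E
```

```text
ee_pos: [610.6, 121.4, 68.2]
ft_force: [-2.3, -1.4, 10.0]
ee_pos: [614.6, 123.7, 68.2]
ft_force: [-2.2, -0.8, 8.6]
t 14.35 p [614.6 123.7  68.2] F [-2.2 -0.8  8.6] w 20.3 q6 -0.35
tool d [0.3 0.  0. ]
tilt z [ 0.001  0.    -1.   ] y yaw 30.54
rot [0.001 0.    0.001]
scene 330 [289.2 222.4] [742.9 -29.   38. ]
scene 273 [298.8 180.5] [633.1 106.1  38. ]
scene 328 [289.2 222.4] [742.8 -28.8  38. ]
scene 281 [283.6 176.8] [593.5  84.9  38. ]
top 293 [261.5 139.6] [728.  -16.8  38. ]
top 293 [261.6 139.7] [728.  -16.9  38. ]
```

View pics/c4.png

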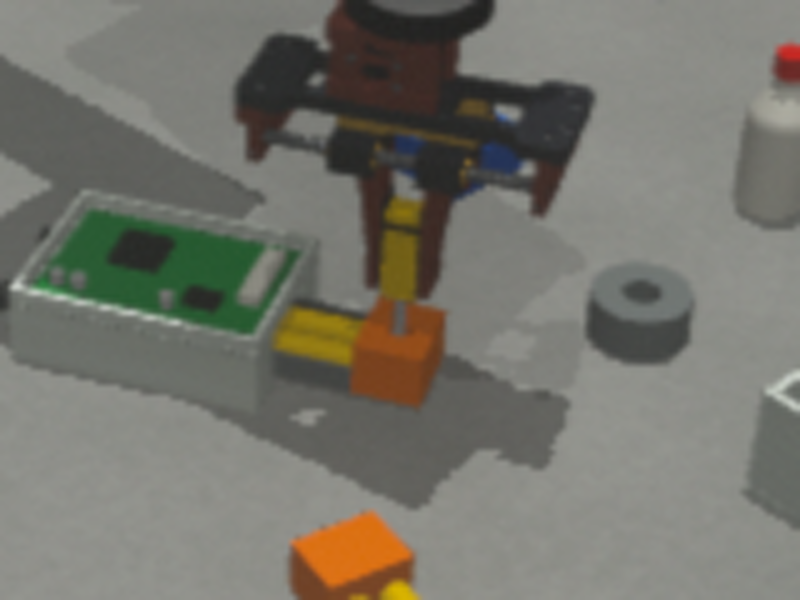

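Cassette nose (400,350) stands out with cells showing; displacement measured ≈ 44.9 mm. Let the button up, straight.

```bash
python3 -m jog '{"delta_rot":[[0,0,0],[0,0,0],[0,0,0],[0,0,0],[0,0,0]],"translation":[[0,0,-2],[0,0,-5],[0,0,-8],[0,-0.5,-11],[0,-0.5,-14]],"hand":[-1,-1,-1,-1,-1]}'|sed -n '2p;4p'
python3 -m jog '{"delta_rot":[[0,0,0],[0,0,0],[0,0,0],[0,0,0],[0,0,0]],"translation":[[0,0,-12],[0,0,-40],[0,0,-80],[0,0,-110],[0,0,-110]],"hand":[-1,-1,-1,-1,-1]}'|sed -n '2p;4p'
python3 go.py "[499,-310.2,192]" 26.4
python3 - <<'E'
from h import *
for n in("scene","top"):
    c=optics.calibration(n);im=optics.get_image(n)[:,:,::-1].copy();cv2.imwrite(f"pics/{n}5.png",im)
    for a,ce,mm in blobs(mask(im,(6,150,60),(18,255,255)),100)[:4]: print(n,a,ce.round(1),onz(c,*ce,38).round(1))
E
```

```text
ee_pos: [613.4, 123.4, 81.3]
ft_force: [-0.3, -0.3, -0.6]
ee_pos: [616.7, 124.0, 197.0]
ft_force: [0.0, -0.2, -1.2]
t 15.45 p [616.7 124.  197. ] F [ 0.  -0.2 -1.2] w 20.2 q6 -0.35
tool d [-314.1 -322.     3.3]
tilt z [ 0.009  0.002 -1.   ] y yaw 30.54
rot [0.008 0.003 0.072]
scene 330 [289.2 222.4] [742.9 -28.9  38. ]
scene 293 [298.8 179.8] [631.  108.1  38. ]
top 296 [261.6 139.7] [727.8 -16.9  38. ]
```

```bash
python3 -m jog '{"delta_rot":[[0,0,0.01],[0,0,0.02],[0,0,0.03],[0,0,0.05],[0,0,0.07]],"translation":[[-20,-20,0],[-54,-55,0],[-88,-90,0],[-122,-125,0],[-156,-160,0]],"hand":[-1,-1,-1,-1,-1]}'|sed -n '2p;4p'
python3 go.py "[499,-310.2,192]" 26.4
```

```text
ee_pos: [553.3, -93.6, 189.8]
ft_force: [1.0, 0.0, -0.8]
t 16.05 p [553.3 -93.6 189.8] F [ 1.   0.  -0.8] w 19.5 q6 -0.65
tool d [-169.6 -145.3   -2.2]
tilt z [-0.003  0.001 -1.   ] y yaw 26.51
rot [-0.003 -0.002  0.002]
```

```bash
python3 -m jog '{"delta_rot":[[0,0,0],[0,0,0],[0,0,0],[0,0,0],[0,0,0]],"translation":[[-35,-30,0],[-72,-61,0],[-109,-93,0],[-146,-125,0],[-169.5,-145,0]],"hand":[-1,-1,-1,-1,-1]}'|sed -n '2p;4p'
python3 -m jog '{"delta_rot":[[0,0,0],[0,0,0],[0,0,0],[0,0,0],[0,0,0]],"translation":[[0,0,20],[0,0,50],[0,0,80],[0,0,88],[0,0,88]],"hand":[-1,-1,-1,-1,-1]}'|sed -n '2p;4p'
python3 -m jog '{"delta_rot":[[0,0,0],[0,0,0],[0,0,0],[0,0,0]],"translation":[[0,0,0],[0,0,0],[0,0,0],[0,0,0]],"hand":[-1,-1,-1,-1]}'|sed -n '2p;4p'
python3 go.py "[499,-310.2,95]" 26.4
python3 - <<'E'
from h import *
im1=[]
for n in("scene","wrist"):
    c=optics.calibration(n);im=optics.get_image(n)[:,:,::-1].copy();cv2.imwrite(f"pics/{n}6.png",im)
    u,v=proj(c,get_obs()['ee_pos']+[0,0,-46.6]);print(n,u,v)
    im1.append(cv2.resize(cv2.getRectSubPix(im,(64,80),(float(u),float(v))),(384,480),interpolation=cv2.INTER_CUBIC))
cv2.imwrite("pics/c6.png",np.hstack(im1))
E
```

```text
ee_pos: [499.1, -311.0, 189.7]
ft_force: [1.2, -0.7, -0.5]
ee_pos: [499.7, -307.6, 101.3]
ft_force: [0.2, 0.2, -0.0]
ee_pos: [501.8, -308.9, 104.5]
ft_force: [-0.6, -1.0, -0.4]
t 17.45 p [ 501.8 -308.9  104.5] F [-0.6 -1.  -0.4] w 19.8 q6 -1.04
tool d [ 0.1 -3.1  9.5]
tilt z [ 0.001 -0.001 -1.   ] y yaw 26.54
rot [0.001 0.001 0.002]
scene 138.65424618414747 214.42436887375908
wrist 251.5460940035788 209.78110223645461
```

View pics/c6.png

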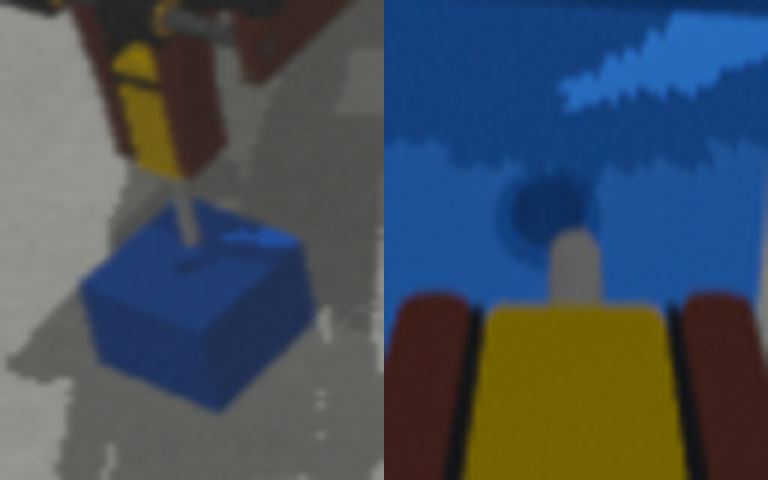

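```bash
python3 -c "
from h import *
c=optics.calibration('wrist');print(onz(c,246.9,205.1,45).round(1))"
python3 go.py "[499,-310.2,92]" 26.4
```

```text
[ 497.9 -310.7   45. ]
t 17.55 p [ 501.5 -308.8  104.2] F [ 0.1  0.1 -0.6] w 19.9 q6 -1.04
tool d [-0.2 -2.9 12.2]
tilt z [ 0.001 -0.001 -1.   ] y yaw 26.53
rot [0.001 0.001 0.002]
```

```bash
python3 -m jog '{"delta_rot":[[0,0,0],[0,0,0],[0,0,0],[0,0,0]],"translation":[[0,-1.5,0],[0,-3.2,3],[0,-3.2,8],[0,-3.2,10]],"hand":[-1,-1,-1,-1]}'|sed -n '2p;4p'
python3 -m jog '{"delta_rot":[[0,0,0],[0,0,0],[0,0,0],[0,0,0],[0,0,0]],"translation":[[0,0,0],[0,0,2],[0,0,4],[0,0,6],[0,0,6]],"hand":[-1,-1,-1,-1,-1]}'|sed -n '2p;4p'
python3 go.py "[498.8,-310.3,49.6]" 26.4
```

```text
ee_pos: [498.0, -309.9, 92.8]
ft_force: [-0.8, -0.7, -0.8]
ee_pos: [498.3, -309.9, 87.3]
ft_force: [0.3, 1.2, -0.6]
t 18.45 p [ 498.3 -309.9   87.3] F [ 0.3  1.2 -0.6] w 19.8 q6 -1.04
tool d [-0.6  0.3 37.7]
tilt z [-0.  0. -1.] y yaw 26.53
rot [-0.    -0.     0.002]
```

Tip is in the hole (4 mm below the rim) without contact force. Lower on, slower near the seat.

```bash
python3 -m jog '{"delta_rot":[[0,0,0],[0,0,0],[0,0,0],[0,0,0],[0,0,0]],"translation":[[-0.3,0.2,4],[-0.5,0.2,10],[-0.5,0.2,16],[-0.5,0.2,22],[-0.5,0.2,28]],"hand":[-1,-1,-1,-1,-1]}'|sed -n '2p;4p'
python3 -m jog '{"delta_rot":[[0,0,0],[0,0,0],[0,0,0],[0,0,0]],"translation":[[0,0,3],[0,0,6],[0,0,8],[0,0,8]],"hand":[-1,-1,-1,-1]}'|sed -n '2p;4p'
python3 -m jog '{"delta_rot":[[0,0,0],[0,0,0]],"translation":[[0,0,1],[0,0,1]],"hand":[-1,-1]}'|sed -n '2p;4p'
```

```text
ee_pos: [498.6, -310.3, 58.9]
ft_force: [0.0, 0.2, -0.7]
ee_pos: [498.7, -310.4, 51.4]
ft_force: [-0.1, 0.4, -1.1]
ee_pos: [498.9, -310.5, 50.7]
ft_force: [-0.3, 0.1, -1.0]
```

```bash
python3 -m jog '{"delta_rot":[[0,0,0],[0,0,0]],"translation":[[0,0,0.8],[0,0,0.8]],"hand":[-1,-1]}'|sed -n '2p;4p'
python3 -m jog '{"delta_rot":[[0,0,0],[0,0,0]],"translation":[[0,0,0.5],[0,0,0.5]],"hand":[-1,-1]}'|sed -n '2p;4p'
python3 -m jog '{"delta_rot":[[0,0,0],[0,0,0]],"translation":[[0,0,0.4],[0,0,0.4]],"hand":[-1,-1]}'|sed -n '2p;4p'
```

```text
ee_pos: [498.8, -310.4, 49.8]
ft_force: [0.3, -0.6, -0.9]
ee_pos: [498.8, -310.5, 49.6]
ft_force: [-1.6, 0.6, 3.8]
ee_pos: [498.9, -310.5, 49.6]
ft_force: [-2.2, 1.2, 7.6]
```

```bash
python3 -m jog '{"delta_rot":[[0,0,0],[0,0,0],[0,0,0],[0,0,0],[0,0,0]],"translation":[[0,0,-0.6],[0,0,-0.6],[0,0,-0.6],[0,0,-0.6],[0,0,-0.6]],"hand":[-1,-0.4,-0.2,0,0.2]}'|sed -n '2p;4,5p'
python3 -m jog '{"delta_rot":[[0,0,0],[0,0,0],[0,0,0],[0,0,0]],"translation":[[0,0,0],[0,0,0],[0,0,0],[0,0,0]],"hand":[0.5,0.5,0.5,0.5]}'|sed -n '2p;4,5p'
python3 -m jog '{"delta_rot":[[0,0,0],[0,0,0],[0,0,0],[0,0,0],[0,0,0]],"translation":[[0,0,-10],[0,0,-40],[0,0,-80],[0,0,-120],[0,0,-160]],"hand":[0.5,0.5,0.5,0.5,0.5]}'|sed -n '2p;4,5p'
python3 -m jog '{"delta_rot":[[0,0,0],[0,0,0],[0,0,0],[0,0,0],[0,0,0]],"translation":[[-10,-20,0],[-15,-60,0],[-15,-90,0],[-15,-100,0],[-15,-100,0]],"hand":[0.5,0.5,0.5,0.5,0.5]}'|sed -n '2p;4,5p'
python3 - <<'E'
from h import *
for n in("scene","top"):
    c=optics.calibration(n);im=optics.get_image(n)[:,:,::-1].copy();cv2.imwrite(f"pics/{n}7.png",im)
    i0=cv2.imread(f"pics/{n}0.png")
    for f in(im,i0):
        for nm,lo,hi in(("orange",(6,150,60),(18,255,255)),("yellow",(22,120,80),(33,255,255)),("blue",(105,120,60),(125,255,255))):
            for a,ce,mm in blobs(mask(f,lo,hi),50)[:5]:
                if 100<ce[0]<400 and 100<ce[1]<280: print(n,nm,a,ce.round(1),onz(c,*ce,38).round(1))
a=cv2.resize(cv2.imread("pics/scene7.png")[130:290,80:380],(800,427),interpolation=cv2.INTER_CUBIC)
cv2.imwrite("pics/c7.png",a)
E
```

```text
ee_pos: [498.8, -310.4, 49.3]
ft_force: [-0.5, -0.0, -0.2]
width: 46.9
ee_pos: [498.8, -310.4, 49.5]
ft_force: [-0.2, -0.8, -0.3]
width: 65.9
ee_pos: [498.6, -310.3, 211.8]
ft_force: [0.1, 0.0, -0.0]
width: 65.8
ee_pos: [415.3, -369.0, 210.1]
ft_force: [0.9, -0.6, 0.3]
width: 65.7
scene orange 328 [289.2 222.4] [742.8 -28.8  38. ]
scene orange 293 [299.  179.6] [630.5 109.   38. ]
scene yellow 376 [301.6 238.4] [802.8 -43.6  38. ]
scene yellow 145 [283.1 176.4] [591.3  84.9  38. ]
scene yellow 136 [137.  212.8] [ 470.7 -301.3   38. ]
scene yellow 59 [134.8 202. ] [ 428.2 -286.2   38. ]
scene orange 329 [289.2 222.4] [742.8 -28.9  38. ]
scene orange 287 [283.6 176.2] [591.4  86.8  38. ]
scene yellow 375 [301.6 238.4] [802.9 -43.7  38. ]
scene yellow 186 [136.3 209.4] [ 457.7 -296.8   38. ]
top orange 294 [261.6 139.6] [728.  -17.1  38. ]
top orange 289 [208.3 182.2] [615.7 121.4  38. ]
top yellow 154 [261.3 119.3] [782.6 -16.3  38. ]
top yellow 152 [269.6 121. ] [778.1 -38.3  38. ]
top yellow 104 [220.3 193.8] [585.5  90.1  38. ]
top yellow 98 [212.9 198.2] [574.1 109.1  38. ]
top yellow 66 [383.4 225.4] [ 503.6 -327.8   38. ]
top blue 586 [136.9 238.1] [471.5 302.7  38. ]
top blue 563 [375.9 227.5] [ 498.4 -308.4   38. ]
top orange 288 [261.6 139.6] [728.  -17.1  38. ]
top orange 256 [216.6 196.6] [578.2  99.6  38. ]
top yellow 153 [261.3 119.4] [782.4 -16.3  38. ]
top yellow 153 [269.6 121. ] [777.9 -38.3  38. ]
top yellow 66 [383.5 225.8] [ 502.6 -328.    38. ]
top blue 575 [136.8 238.2] [471.3 302.7  38. ]
top blue 548 [376.4 227.2] [ 499.  -309.7   38. ]
```

View pics/c7.png

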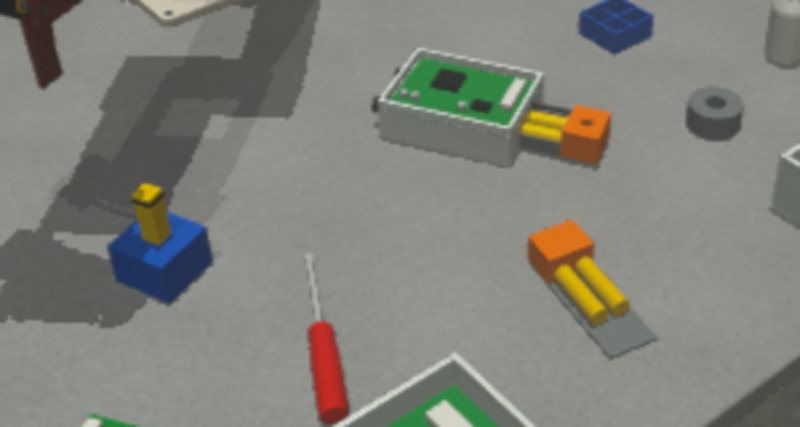

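The tool stands seated (150,215) and the cassette stays out (585,133), with the bystanders unmoved. Top-camera displacement is ≈ 43–45 mm.

```bash
python3 -c "
from workcell import ctrl,get_obs
print(get_obs()['t'],get_obs()['qvel'].round(3));print(ctrl.close_job())"
```

```text
22.15 [ 0.015  0.009 -0.005 -0.    -0.    -0.004]
the job is handed in; nothing more can be done
None
```

The job is done and handed in at about 22 s: the cassette is out, the pin tool is back in its stand, and the robot is clear of everything.

- **Button:** the pin met it about 9 mm below the mouth and pressed it to the bottom. The downward reading reached about 10 N, or about 11 N allowing for the tool's weight.
- **Push:** the sideways force on the pin stayed around 2–4 N in the readings.
- **Cassette position:** the scene camera put it about 44.9 mm out with the button still held. After the button was let up, the top camera gave about 43 mm. The 1.5 mm difference is within the cameras' accuracy, and both are well past the 38 mm needed to lock. I did not pull on the cassette to test the latch; I only saw that it stayed out.
- **Pin tool:** it touched down at the same height it was picked up from (gripper tip at 49.6 mm). The last pictures show it upright and seated.
- **Other things:** the spare cassette and tray measured the same as at the start. The driver and spool look unmoved in the last picture; I made no separate check of the bottle and loose board.

One correction along the way: before the first grasp the gripper was about 4 mm off the handle's centre. I noticed this before the jaws closed and fixed it.

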